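Lock the shafts of a shipping skid with linchpins and tally it

ROBOT

A 7-joint arm with a two-finger parallel gripper is mounted at the origin on the work surface. World frame = base frame: x ahead of the robot, y to its left, z up, the work surface at z = 0. Lengths are in mm, angles in rad, forces in N, time in s.
With the tool pointing down it reaches from about 425 to 825 mm from the base axis. Payload 3.6 kg.
Tool frame: the origin (TCP) lies on the centre line of the jaws, within the pads' length; the fingertips stand 14 mm ahead of it and the grasp point (between the pads) lies 5 mm behind it; z points along the fingers, y is the line along which they close (so a half turn about z gives the same grasp; the last joint's range is limited). The gripper opens to 93 mm and grips with 3 to 60 N. Pads are 15 mm wide; open, the fingers measure 128 mm over their backs; the gripper's body (75 mm by 188 mm) begins 65 mm behind the grasp point.
Start: joints at [-0.026, 0.615, -0.013, 1.423, 0.008, 1.103, -0.04], TCP at [649.971, 0.023, 232.64] pointing down, gripper open.
Joint ranges: [-3.12, 3.12], [-0.3, 2.06], [-1.34, 1.32], [0.26, 2.42], [-1.36, 4.5], [0.01, 1.98], [-2.84, 2.84]. Speed limits (rad/s): [2.79, 2.79, 3.14, 3.14, 3.14, 3.14, 3.14].

INTERFACE

Orientations are given as a rotation vector (axis times angle).
In Python, from station import robot gives the robot as it stands. The module is installed in compiled form; this text tells all that it offers. Calls block until the motion is done:
- robot.move_to(position, orientation): joint-space move of the TCP to a pose.
- robot.move_straight(position, frame=None, feed=150): straight line of the TCP; frame=None keeps the orientation; feed is the mean speed in mm/s.
- robot.goto_joints(angles): joint-space move.
- robot.move_gripper(opening): opening from 0.0 (shut) to 1.0 (fully open); the grip force is fixed at half the most; returns when the fingers have stopped.
- robot.dwell(seconds).
- robot.solve_ik(position, orientation): joint angles nearest the present ones, or None.
- robot.read_camera(name): name is "scene" or "side" or "wrist"; returns the picture (480x640x3 uint8, blue, green, red); there is no depth.
- robot.camera_info(name): a dict with "vertical_fov" (degrees; the focal length in pixels is half the picture's height over the tangent of half this angle, whatever the lens; pixels are square), "cx", "cy" (the principal point, pixels), "distortion" ([k1, k2, p1, p2, k3] as OpenCV has them; the pictures are not rectified), "rvec" (rotation vector, rad) and "tvec" (3), from world to camera coordinates, as OpenCV has them. Camera axes: x right, y down, z forward; pixel columns grow to the right and rows downward; lengths in mm; the calibration is good to about 2 mm. A picture is of the moment at which its call begins: read the wrist's pose just before it. camera_info takes no time and is no camera call; for the wrist camera it gives the pose at the moment of the call.
A pose or a line that the arm cannot do raises robot.MotionError and nothing moves.
- robot.job_done(): hands the job in; it is judged then, once.
Readings, each from a call of its own:
- robot.get_time(): time.
- robot.get_joint_pos(): joint angles.
- robot.get_qvel(): joint speeds.
- robot.get_joint_torque(): joint torques, N m.
- robot.get_ee_pos(): TCP position.
- robot.get_tcp_rot(): TCP orientation.
- robot.get_wrist_force(): force on the tool from outside, world axes, zero at the start.
- robot.get_ft_torque(): the same for the moment, N m.
- robot.get_opening(): opening from 0.0 (shut) to 1.0 (fully open).
- robot.get_grasp_force(): force on a finger pad.
Only numpy, scipy, OpenCV 4.12 (cv2) and the standard library are available. Lean on these libraries where they do the work, as an engineer would, in place of code of your own. Each camera call takes 0.05 s, during which the arm holds its last target. There are 200 camera calls.

TASK

Lock the shafts on the plywood skid for shipment: ease each linchpin that is in the foam case out by its coloured head, push it fully home through the hole of the shaft with the same colour from the side facing the robot, and swing its ring over the shaft until it lies down at its stop. Once every linchpin is locked, slide the green tally plate blade first into the slotted holder until its handle meets the holder. Let go of everything and leave the other things on the bench where they are.

Things in the scene. Friction and masses are not known exactly. Their poses are not given: they have to be found in the camera images.
- pin_red: Linchpin, 120 g: red grip block (x -26 to 0, y +-7, z -5 to +15), then a steel shank 10 square to x = +36, stepped to 8.3, then 6.5 at the nose (tip x = +47). Origin on the shank's axis at the shoulder, where block and shank meet; x to the tip, z up. Starts level in a case cut-out, axis 40 above the bench, head towards the robot. Absent in some starts.
- ring_red (a joint): Wire ring of the red linchpin, 6 thick, 48 wide between wire centres, hinged at the pin's x = -30, z = +8 about its y. 68 from hinge to its cross-wire (30 long). 0 rad = folded back, leaning 45 degrees up and backwards; 0.785 = straight up; 2.356 (stop) = locked, lying level along the pin, cross-wire over the tip at x = +38. It stays where it is left; about 0.4 N at the cross-wire moves it.
- hole_red (a point): Mouth centre of the cross hole in the shaft with red cap and collar; x points into the hole, z up. Hole 12.8 square, 2 chamfer, level, right through the shaft's 26 x 26 square head (exit at x = +26), axis 78 above the bench. The cap, 24 across, reaches 18 above the axis. Shafts stand about 92 apart. Pin home: its origin here, its x along this x (1.4 play each side).
- pin_blue: Linchpin, 120 g: blue grip block (x -26 to 0, y +-7, z -5 to +15), then a steel shank 10 square to x = +36, stepped to 8.3, then 6.5 at the nose (tip x = +47). Origin on the shank's axis at the shoulder, where block and shank meet; x to the tip, z up. Starts level in a case cut-out, axis 40 above the bench, head towards the robot. Absent in some starts.
- ring_blue (a joint): Wire ring of the blue linchpin, 6 thick, 48 wide between wire centres, hinged at the pin's x = -30, z = +8 about its y. 68 from hinge to its cross-wire (30 long). 0 rad = folded back, leaning 45 degrees up and backwards; 0.785 = straight up; 2.356 (stop) = locked, lying level along the pin, cross-wire over the tip at x = +38. It stays where it is left; about 0.4 N at the cross-wire moves it.
- hole_blue (a point): Mouth centre of the cross hole in the shaft with blue cap and collar; x points into the hole, z up. Hole 12.8 square, 2 chamfer, level, right through the shaft's 26 x 26 square head (exit at x = +26), axis 78 above the bench. The cap, 24 across, reaches 18 above the axis. Shafts stand about 92 apart. Pin home: its origin here, its x along this x (1.4 play each side).
- pin_yellow: Linchpin, 120 g: yellow grip block (x -26 to 0, y +-7, z -5 to +15), then a steel shank 10 square to x = +36, stepped to 8.3, then 6.5 at the nose (tip x = +47). Origin on the shank's axis at the shoulder, where block and shank meet; x to the tip, z up. Starts level in a case cut-out, axis 40 above the bench, head towards the robot. Absent in some starts.
- ring_yellow (a joint): Wire ring of the yellow linchpin, 6 thick, 48 wide between wire centres, hinged at the pin's x = -30, z = +8 about its y. 68 from hinge to its cross-wire (30 long). 0 rad = folded back, leaning 45 degrees up and backwards; 0.785 = straight up; 2.356 (stop) = locked, lying level along the pin, cross-wire over the tip at x = +38. It stays where it is left; about 0.4 N at the cross-wire moves it.
- hole_yellow (a point): Mouth centre of the cross hole in the shaft with yellow cap and collar; x points into the hole, z up. Hole 12.8 square, 2 chamfer, level, right through the shaft's 26 x 26 square head (exit at x = +26), axis 78 above the bench. The cap, 24 across, reaches 18 above the axis. Shafts stand about 92 apart. Pin home: its origin here, its x along this x (1.4 play each side).
- case: Fixed black tray 150 x 250, floor 8 thick, rims 28 high; grey foam block, 50 high, on its far side (x +6 to +54) with three cut-outs 78 apart along y; sprung lips grip the pins' shanks (about 8 N to lift one; free after 20). Foam ribs 8 wide stand under the heads. Origin under the middle pin's shoulder, x away from the robot.
- skid: Fixed plywood skid, 190 x 280 x 18, carrying the three shafts. Origin at the centre of its underside, x away from the robot, along the holes within 0.1 rad.
- tally: Green plastic tally plate, 60 g: flat blade 45 long (x 0 to +45), 50 wide, 5 thick, and behind it an upright-sided handle 38 long (x -38 to 0), 12 wide, 24 high. Origin at the underside centre of the step between handle and blade; x towards the blade's front edge, z up. Lies flat on the bench.
- holder: Fixed aluminium slotted holder, 60 deep, 90 wide, 40 high, green patch on top. Origin under the middle of its front face, x into the block.
- slot (a point): Middle of the lower edge of the slot's mouth in the holder's front face; x points into the slot. Level slot 55.6 wide, 9 high, 52 deep, its floor 12 above the bench. Blade home: the handle's step meets the front face, the tally's origin at this point.
- tape_roll: Yellow tape roll, 90 across, 24 high. Not to be moved.
- carton: Small carton 90 x 70 x 50. Not to be moved.
- bumper: Black rubber bumper, 36 across, 22 high. Not to be moved.
- jar: Short green jar, 60 across, 70 high. Not to be moved.
- mug: Blue mug, 80 across, 90 high. Not to be moved.
- driver: Screwdriver lying on the bench. Not to be moved.
Things that resemble listed ones, but are neither listed nor needed, are in the scene too. Several things have the shape of the tally; the one meant has the colours described above.

How it is judged:
By the outcome, as a careful person would: the job done as asked, in the order asked, and still so for the second after the job is handed in, with the robot touching nothing.
Of pin_red, pin_blue, pin_yellow only 2 to 3 are there at a start; the rules pass over those that are not, and their reading is None.
At some moment in a run one of tally may be knocked a few centimetres aside while the robot is not near it.
Once in a run the grip may slacken for a moment while it holds something.
It also fails if it takes over 210 s, if anything falls off the work surface, if the arm or the gripper's body presses on something with over 40 N, if the wrist force passes 120 N, or if a joint passes its speed limit or range.

## Working session

There is one attempt and no reset: what is moved stays moved. The work goes in short steps, each a Python script; the robot and the scene stay as the last script left them, time stands still between calls to the robot, and variables do not carry over. Pictures are saved under pics/ and viewed, at most 14 in all, crops included, and the job is handed in when it is done.

```bash
mkdir -p pics; ls
python3 - <<'E'
from station import robot
import cv2
for n in ["scene","side","wrist"]:
    i=robot.camera_info(n); print(n,{k:(v if not hasattr(v,'tolist') else [round(float(x),4) for x in v]) for k,v in i.items()})
    cv2.imwrite(f"pics/a_{n}.png",robot.read_camera(n))
print(robot.get_tcp_rot(),robot.get_time())
E
```

```text
pics
scene {'vertical_fov': 51.393592902115984, 'cx': 304.27099771084045, 'cy': 231.50300749950867, 'distortion': [-0.0625, 0.0, 0.0, 0.0, 0.0], 'rvec': [1.637, 1.9053, -0.8224], 'tvec': [130.4666, -339.3552, 1694.5641]}
side {'vertical_fov': 46.21959213996358, 'cx': 328.4443339888697, 'cy': 243.37186065352256, 'distortion': [0.0578, 0.0, 0.0, 0.0, 0.0], 'rvec': [0.3299, -2.5613, 1.5048], 'tvec': [518.4182, 164.9346, 993.8684]}
wrist {'vertical_fov': 70.56249619862722, 'cx': 327.5227915929315, 'cy': 229.27313115009588, 'distortion': [-0.0059, 0.0, 0.0, 0.0, 0.0], 'rvec': [-2.8857, 0.0, 0.0021], 'tvec': [-649.4562, -28.5068, 390.0713]}
[-2.22040545e+00 -2.22050476e+00  2.21111119e-03] 0.15
```

View pics/a_scene.png

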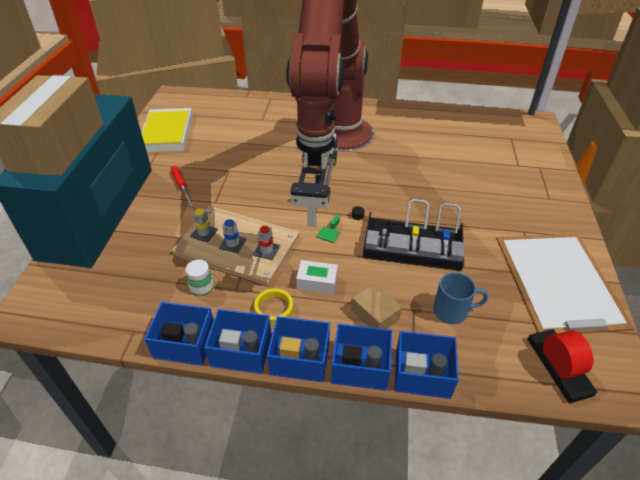

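View pics/a_wrist.png

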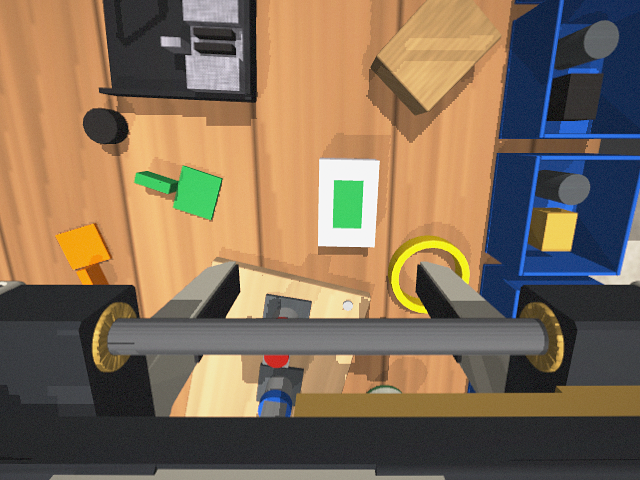

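View pics/a_side.png

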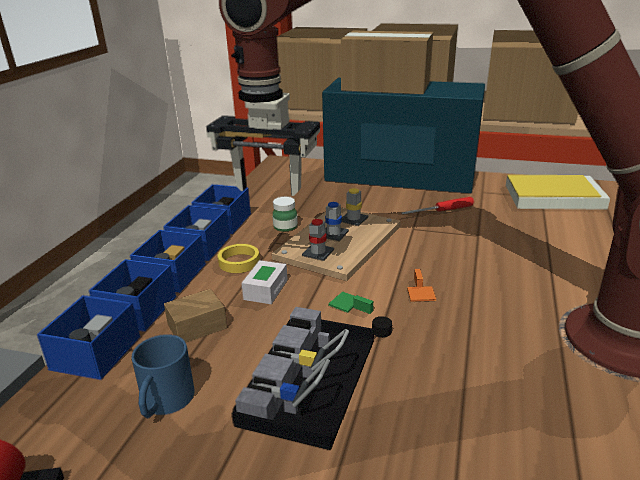

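```bash
cat > h.py <<'E'
from station import robot
import numpy as np, cv2
from scipy.spatial.transform import Rotation as Ro
def K(i):
    f=240/np.tan(np.radians(i["vertical_fov"])/2); return np.array([[f,0,i["cx"]],[0,f,i["cy"]],[0,0,1]])
def ray(i,px):
    u=cv2.undistortPoints(np.array(px,float).reshape(-1,1,2),K(i),np.array(i["distortion"])).reshape(-1,2)
    R=cv2.Rodrigues(np.array(i["rvec"],float))[0]; C=-R.T@np.array(i["tvec"],float)
    return C,np.c_[u,np.ones(len(u))]@R
def at(i,px,z):
    C,d=ray(i,px); return C+d*((np.broadcast_to(z,len(d))-C[2])/d[:,2])[:,None]
def proj(i,P):
    return cv2.projectPoints(np.array(P,float).reshape(-1,1,3),np.array(i["rvec"],float),np.array(i["tvec"],float),K(i),np.array(i["distortion"]))[0].reshape(-1,2)
R0=Ro.from_matrix([[0,1,0],[1,0,0],[0,0,-1.]])
def ori(yaw): # yaw=0: tool as at the start, jaws along x, camera towards +y
    return (Ro.from_euler('z',yaw)*R0).as_rotvec()
def shot(name,cam="wrist"):
    import pickle
    i=robot.camera_info(cam); im=robot.read_camera(cam); cv2.imwrite(f"pics/{name}.png",im); pickle.dump(i,open(f"pics/{name}.pkl","wb")); return i,im
def info(name):
    import pickle; return pickle.load(open(f"pics/{name}.pkl","rb"))
E
python3 - <<'E'
from h import *
i=robot.camera_info("wrist"); C,d=ray(i,[[327,229]]); print("wristC",C,d)
s=robot.camera_info("scene"); d=robot.camera_info("side")
print("scene case/pins/skid", at(s,[[415,230],[446,237],[265,232],[231,228],[200,217],[328,232],[317,270]],[50,50,96,96,96,5,40]).round(0).tolist())
print("wrist",at(i,[[200,190],[160,182],[348,203],[320,160],[380,160],[375,247],[319,246],[278,362]],[5,24,40,40,40,40,40,96]).round(0).tolist())
for y in(-np.pi/2,np.pi/2):
    for p in ([600,-100,230],[560,200,150],[600,0,300],[600,-100,330]): print(y,p,robot.solve_ik(p,ori(y)))
E
```

```text
wristC [650.06590681  71.01850468 383.81747211] [[-0.00263522 -0.25228496 -0.96765096]]
scene case/pins/skid [[505.0, 237.0, 50.0], [520.0, 314.0, 50.0], [612.0, -129.0, 96.0], [610.0, -215.0, 96.0], [582.0, -304.0, 96.0], [497.0, 12.0, 5.0], [666.0, 6.0, 40.0]]
wrist [[507.0, 17.0, 5.0], [472.0, 29.0, 24.0], [671.0, 9.0, 40.0], [642.0, 52.0, 40.0], [702.0, 52.0, 40.0], [700.0, -38.0, 40.0], [641.0, -37.0, 40.0], [601.0, -138.0, 96.0]]
-1.5707963267948966 [600, -100, 230] [-0.11446071  0.57621456  0.405422    1.56442005 -0.24996752  1.05258305
 -1.21399942]
-1.5707963267948966 [560, 200, 150] [-0.61052997  0.64288232  0.37725807  1.69745984 -0.29623709  0.85795145
 -1.67720332]
-1.5707963267948966 [600, 0, 300] [-0.28852479  0.50372889  0.41561471  1.48161636 -0.21060879  1.20054709
 -1.41329992]
-1.5707963267948966 [600, -100, 330] [-0.12064016  0.49943739  0.42244409  1.4032764  -0.20627135  1.28247552
 -1.2561652 ]
1.5707963267948966 [600, -100, 230] [ 0.38651326  0.5817362  -0.42818965  1.54693885  0.26306548  1.07037569
  1.46448073]
1.5707963267948966 [560, 200, 150] [-0.13332956  0.64682208 -0.40223976  1.68116738  0.31176618  0.8774987
  0.9070584 ]
1.5707963267948966 [600, 0, 300] [ 0.22924316  0.51080546 -0.43889438  1.46364034  0.22333392  1.21673737
  1.33278027]
1.5707963267948966 [600, -100, 330] [ 0.38353848  0.50484488 -0.43071421  1.38531503  0.21133488  1.29683694
  1.51398644]
```

Run:
```python
from h import *
robot.move_to([490,-210,200],ori(-np.pi/2)); shot("skid")
robot.move_to([445,230,200],ori(-np.pi/2)); shot("case")
print(robot.get_time())
```

```text
2.9083
```

View pics/skid.png

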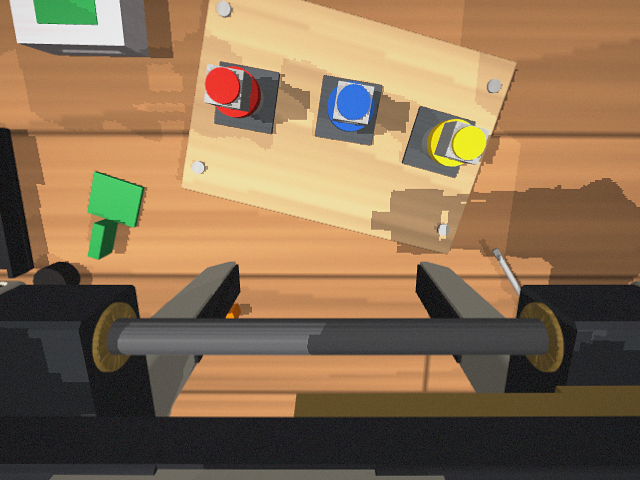

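View pics/case.png

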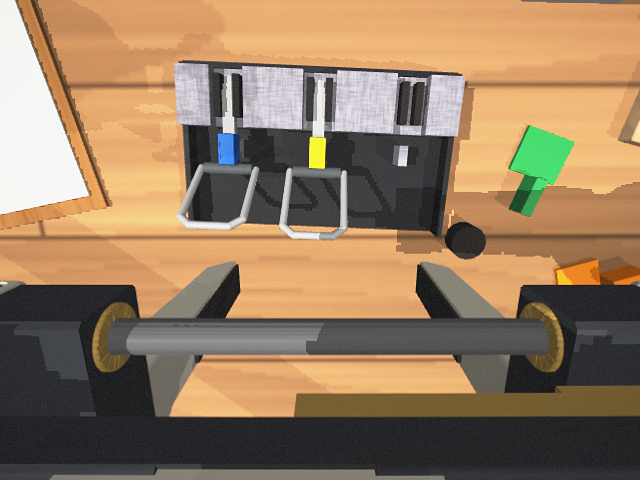

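Run:
```python
from h import *
a=cv2.imread("pics/skid.png")[65:190,300:500]; cv2.imwrite("pics/skidc.png",cv2.resize(a,None,fx=4,fy=4,interpolation=cv2.INTER_CUBIC))
a=cv2.imread("pics/case.png")[60:180,190:350]; cv2.imwrite("pics/casec.png",cv2.resize(a,None,fx=5,fy=5,interpolation=cv2.INTER_CUBIC))
```

```text
(no output)
```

View pics/skidc.png

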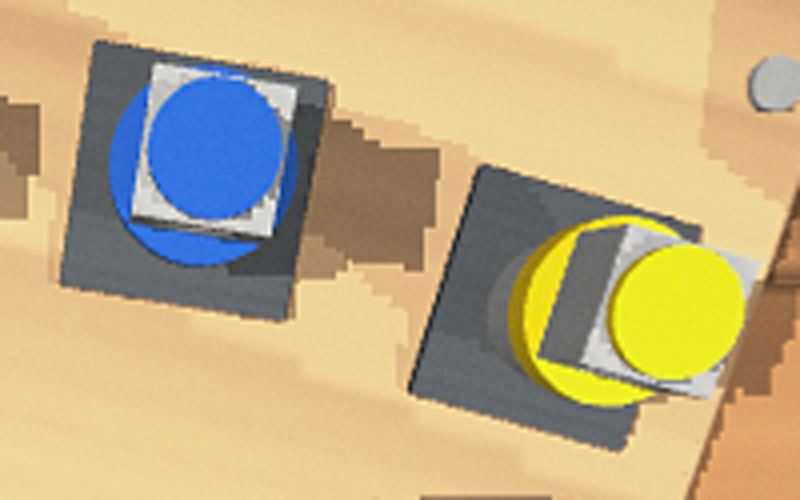

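View pics/casec.png

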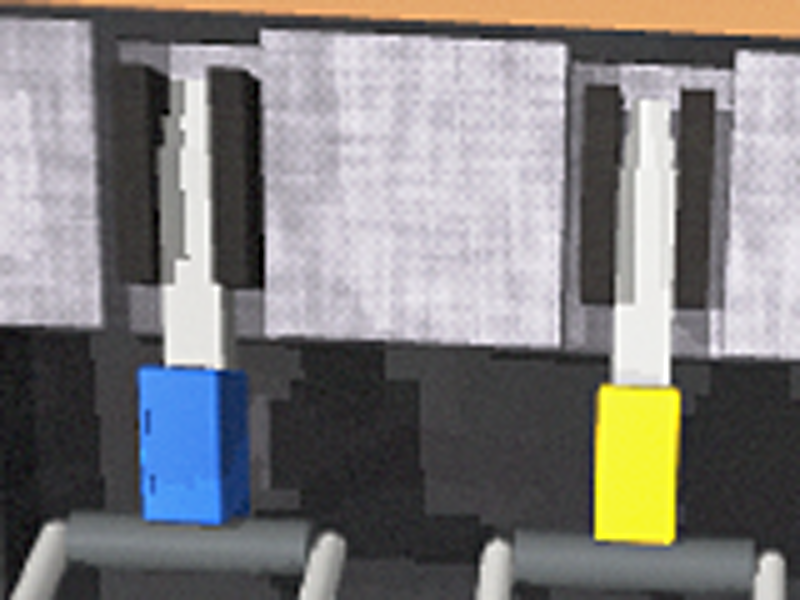

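Run:
```python
from h import *
def un(p,o,s): return (np.array(p,float)+.5)/s-.5+np.array(o)
s=info("skid"); c=info("case")
caps=at(s,un([[216,148],[678,312],[147,148],[285,148],[611,312],[745,312]],(300,65),4),96); print("caps",caps.round(1).tolist(), np.linalg.norm(caps[2]-caps[3]),np.linalg.norm(caps[4]-caps[5]),np.linalg.norm(caps[0]-caps[1]))
red=at(s,[[222.5,87]],96); print("red",red, red[0]-caps[0])
v=caps[1]-caps[0]; print("row normal yaw",np.degrees(np.arctan2(v[1],v[0]))+90)
for z in(86,91,94):
  for q in ([[153,63],[297,88],[272,238],[133,218]],[[628,225],[760,262],[711,398],[582,360]]):
    P=at(s,un(q,(300,65),4),z); e=P-np.roll(P,-1,0)
    print(z,P.mean(0).round(1),np.linalg.norm(e,axis=1).round(1),np.degrees(np.arctan2(e[:,1],e[:,0])).round(1))
P=at(s,[[516,62],[448,252],[182,187]],18); print("skid",P.round(1).tolist(),np.linalg.norm(P[0]-P[1]),np.linalg.norm(P[1]-P[2]),np.degrees(np.arctan2(*(P[0]-P[1])[1::-1])),np.degrees(np.arctan2(*(P[2]-P[1])[1::-1]))-90)
# bases: plates
for q in ([[95,40],[330,78],[290,320],[60,287]],[[482,165],[703,228],[622,450],[408,390]]):
    P=at(s,un(q,(300,65),4),20);e=P-np.roll(P,-1,0); print("plate",P.mean(0).round(1),np.linalg.norm(e,axis=1).round(1),np.degrees(np.arctan2(e[:,1],e[:,0])).round(1))
P=at(c,un([[181,368],[184,523],[639,387],[635,542]],(190,60),5),55); print("pins",P.round(1).tolist(),P[0]-P[1],P[2]-P[3],np.linalg.norm(P[0]-P[2]))
P=at(c,un([[265,337],[562,348],[262,28],[568,42]],(190,60),5),50); print("foam",P.round(1).tolist())
P=at(c,[[189,61],[463,74]],[28,28]); print("tray",P.round(1).tolist())
P=at(c,[[175,63],[464,75],[455,135],[178,125]],50); print("foam all",P.round(1).tolist())
```

```text
caps [[588.8, -225.7, 96.0], [560.8, -311.0, 96.0], [588.7, -213.4, 96.0], [588.8, -238.0, 96.0], [560.8, -298.7, 96.0], [560.9, -323.3, 96.0]] 24.550137062855192 24.59866479702078 89.75004268321935
red [[ 598.19621041 -133.06929124   96.        ]] [ 9.43858649 92.62633324  0.        ]
row normal yaw -18.132914813853603
86 [ 589. -226.   86.] [26.7 26.6 26.4 27.2] [ 81.1  -8.1 -97.6 172.7]
86 [ 560.8 -313.6   86. ] [26.4 26.1 26.6 25.6] [  75.7  -14.2 -105.4  165.5]
91 [ 588.5 -225.7   91. ] [26.2 26.1 25.9 26.7] [ 81.1  -8.1 -97.6 172.7]
91 [ 560.8 -311.6   91. ] [25.9 25.6 26.1 25.1] [  75.7  -14.2 -105.4  165.5]
94 [ 588.2 -225.5   94. ] [25.9 25.8 25.6 26.4] [ 81.1  -8.1 -97.6 172.7]
94 [ 560.8 -310.4   94. ] [25.6 25.3 25.8 24.8] [  75.7  -14.2 -105.4  165.5]
skid [[631.7, -377.6, 18.0], [450.8, -332.5, 18.0], [517.3, -63.8, 18.0]] 186.4328234641194 276.81103515607487 -14.011038887986098 -13.897733451290279
plate [ 589.1 -226.2   20. ] [54.1 54.1 55.1 54.7] [ 81.7  -7.6 -97.7 171.3]
plate [ 560.9 -312.2   20. ] [54.5 53.6 54.8 53.2] [  75.5  -15.2 -104.9  164.5]
pins [[522.7, 315.3, 55.0], [497.0, 316.7, 55.0], [519.4, 238.0, 55.0], [493.5, 239.0, 55.0]] [25.7485668  -1.46455188  0.        ] [25.88807728 -0.95315151  0.        ] 77.32683129775683
foam [[527.9, 301.9, 50.0], [525.9, 251.2, 50.0], [576.4, 299.3, 50.0], [574.2, 249.2, 50.0]]
tray [[584.4, 350.6, 28.0], [573.3, 109.3, 28.0]]
foam all [[578.3, 354.1, 50.0], [568.6, 116.6, 50.0], [520.8, 119.8, 50.0], [529.7, 357.0, 50.0]]
```

```bash
cat > job.py <<'E'
from h import *
PIN={"blue":np.array([522.7,315.3,40]),"yellow":np.array([519.4,238.0,40])}; CY=np.radians(-2.4)
HY={"blue":np.radians(-8.0),"yellow":np.radians(-14.7)}
def u(y): return np.array([np.cos(y),np.sin(y),0])
HOLE={"blue":np.array([588.6,-225.8,78])-13*u(HY["blue"]),"yellow":np.array([560.9,-311.3,78])-13*u(HY["yellow"])}
GX=-8 # grasp, pin x
def tcp(p,yaw,gx=GX): return p+gx*u(yaw)  # TCP at the pin's axis height
def pick(c):
    P=tcp(PIN[c],CY); o=ori(-np.pi/2+CY)
    robot.move_gripper(0.36)
    robot.move_to(P+[0,0,110],o); robot.move_straight(P,feed=120)
    robot.move_gripper(0.0); print("open mm",robot.get_opening()*93,"force",robot.get_grasp_force())
    robot.move_straight(P+[0,0,26],feed=15); robot.move_straight(P+[0,0,110],feed=100)
    print("open mm",robot.get_opening()*93,"F",robot.get_wrist_force(),"t",robot.get_time())
E
python3 - <<'E'
from job import *
print(HOLE)
pick("blue"); shot("held1"); shot("held1s","side")
print(robot.get_ee_pos())
a=cv2.imread("pics/held1s.png")
i=info("held1s"); q=proj(i,robot.get_ee_pos())[0].astype(int); print(q)
h=a[max(q[1]-70,0):q[1]+80,q[0]-100:q[0]+100]; cv2.imwrite("pics/held1sc.png",cv2.resize(h,None,fx=4,fy=4))
E
```

```text
{'blue': array([ 575.72651511, -223.99074969,   78.        ]), 'yellow': array([ 548.32551921, -308.00114672,   78.        ])}
open mm 14.074432035599333 force 29.997476041316986
open mm 13.925087979273213 F [ 0.17536972 -0.41084127 -1.09480581] t 8.925
[514.15535235 315.39529037 149.10606608]
[282 334]
```

View pics/held1sc.png

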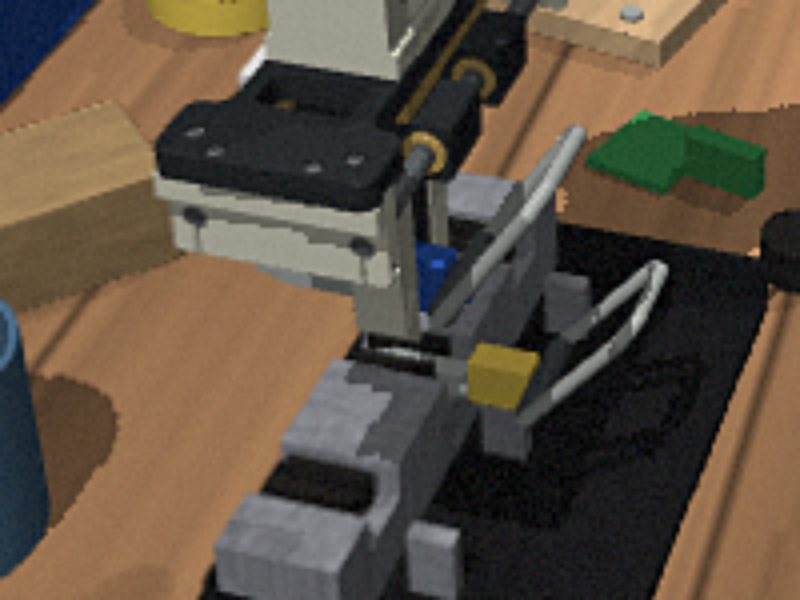

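View pics/held1.png

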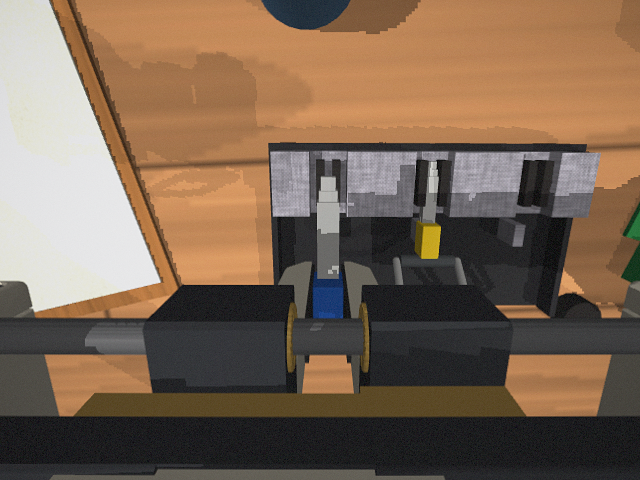

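Run:
```python
from job import *
i=info("held1"); T=np.array([514.155,315.395,149.106]); R=Ro.from_rotvec(robot.get_tcp_rot()).as_matrix()
f=u(CY); O=T-GX*f
for p in(-8,-4,0,4,8):
    c,s=np.cos(np.radians(p)),np.sin(np.radians(p))
    pts=[]
    for x,z in((0,5),(36,5),(47,3.2),(47,-3.2)):
        xx,zz=x-GX,z  # pitch about grasp point (z+5)
        dx=c*xx+s*(zz-5); dz=-s*xx+c*(zz-5)+5
        pts.append(T+f*dx+[0,0,dz])
    print(p,proj(i,pts).round(1).tolist())
print(R.round(3).tolist())
a=cv2.imread("pics/held1.png")[165:325,228:428]; cv2.imwrite("pics/held1c.png",cv2.resize(a,None,fx=3.75,fy=3.75,interpolation=cv2.INTER_CUBIC))
```

```text
-8 [[330.4, 279.5], [330.7, 205.6], [330.7, 179.0], [330.6, 175.4]]
-4 [[330.4, 278.9], [330.6, 203.6], [330.6, 177.4], [330.5, 174.9]]
0 [[330.4, 278.4], [330.5, 202.1], [330.5, 176.5], [330.4, 175.0]]
4 [[330.4, 278.0], [330.5, 201.1], [330.4, 176.2], [330.3, 175.8]]
8 [[330.3, 277.6], [330.4, 200.7], [330.4, 176.5], [330.2, 177.0]]
[[0.999, -0.042, -0.002], [-0.042, -0.999, -0.001], [-0.002, 0.001, -1.0]]
```

View pics/held1c.png

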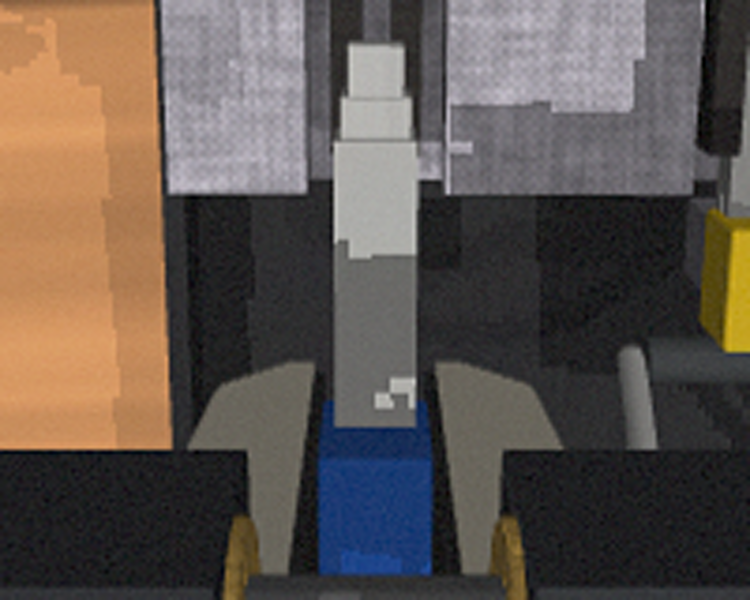

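Run:
```python
from job import *
a=cv2.imread("pics/held1.png").astype(float).sum(2)
for v0,v1 in((204,212),(212,220),(220,230),(236,246),(250,262)):
    r=a[v0:v1,300:360].mean(0); g=np.diff(r)
    def sub(s,lo,hi):
        w=np.clip(s*g[lo:hi],0,None); w[w<w.max()*.3]=0; return 300.5+lo+(w*np.arange(hi-lo)).sum()/w.sum()
    l=sub(1,10,24); rr=sub(-1,32,46); print((v0+v1)/2,round(l,2),round(rr,2),round(rr-l,2))
i=info("held1"); T=np.array([514.155,315.395,149.106]); f=u(CY); n=np.array([-f[1],f[0],0])
for p in(-4,0,4,8,12):
    c,s=np.cos(np.radians(p)),np.sin(np.radians(p)); o=[]
    for x in(1,10,20,30,35.5):
        xx=x-GX; b=T+f*(c*xx)+[0,0,-s*xx+5]; q=proj(i,[b+5*n,b-5*n]); o.append((round(q[0,1],0),round(q[1,0]-q[0,0],2)))
    print(p,o)
```

```text
208.0 314.82 342.57 27.75
216.0 316.5 339.01 22.51
225.0 316.5 338.77 22.27
241.0 316.5 338.5 22.0
256.0 316.5 338.5 22.0
-4 [(np.float64(277.0), np.float64(21.57)), (np.float64(259.0), np.float64(21.98)), (np.float64(238.0), np.float64(22.44)), (np.float64(217.0), np.float64(22.93)), (np.float64(205.0), np.float64(23.2))]
0 [(np.float64(276.0), np.float64(21.49)), (np.float64(258.0), np.float64(21.81)), (np.float64(237.0), np.float64(22.17)), (np.float64(215.0), np.float64(22.54)), (np.float64(203.0), np.float64(22.75))]
4 [(np.float64(276.0), np.float64(21.41)), (np.float64(257.0), np.float64(21.64)), (np.float64(236.0), np.float64(21.9)), (np.float64(214.0), np.float64(22.16)), (np.float64(202.0), np.float64(22.31))]
8 [(np.float64(276.0), np.float64(21.33)), (np.float64(257.0), np.float64(21.47)), (np.float64(235.0), np.float64(21.63)), (np.float64(214.0), np.float64(21.79)), (np.float64(202.0), np.float64(21.87))]
12 [(np.float64(275.0), np.float64(21.24)), (np.float64(256.0), np.float64(21.3)), (np.float64(235.0), np.float64(21.36)), (np.float64(214.0), np.float64(21.42)), (np.float64(202.0), np.float64(21.46))]
```

```bash
cat >> job.py <<'E'
def pre(c,back=60,dh=0):
    y=HY[c]; P=tcp(HOLE[c],y)-back*u(y)
    robot.move_to(P+[0,0,100],ori(-np.pi/2+y)); robot.move_straight(P+[0,0,dh],feed=120)
    robot.dwell(.3); e=robot.get_ee_pos(); print("err",e-P,"open",robot.get_opening()*93,"t",robot.get_time()); return e
def crop(name,x0,y0,w,h,s):
    a=cv2.imread(f"pics/{name}.png")[y0:y0+h,x0:x0+w]; cv2.imwrite(f"pics/{name}_c.png",cv2.resize(a,None,fx=s,fy=s,interpolation=cv2.INTER_CUBIC))
E
python3 - <<'E'
from job import *
e=pre("blue"); i,_=shot("pre1"); shot("pre1s","side")
y=HY["blue"]; H=HOLE["blue"]; q=proj(i,[H+13*u(y)+[0,0,18],H,e-GX*u(y)+47*u(y)]); print(q, Ro.from_rotvec(robot.get_tcp_rot()).as_matrix().round(3).tolist())
crop("pre1",210,90,240,180,3.33)
E
```

```text
err [ 0.2868212  -0.05507177  0.50079685] open 13.946887065160793 t 12.225
[[330.89712668 111.20156477]
 [330.38919185 146.12703096]
 [330.37818819 175.52184939]] [[0.99, -0.139, 0.0], [-0.139, -0.99, -0.0], [0.001, 0.0, -1.0]]
```

View pics/pre1_c.png

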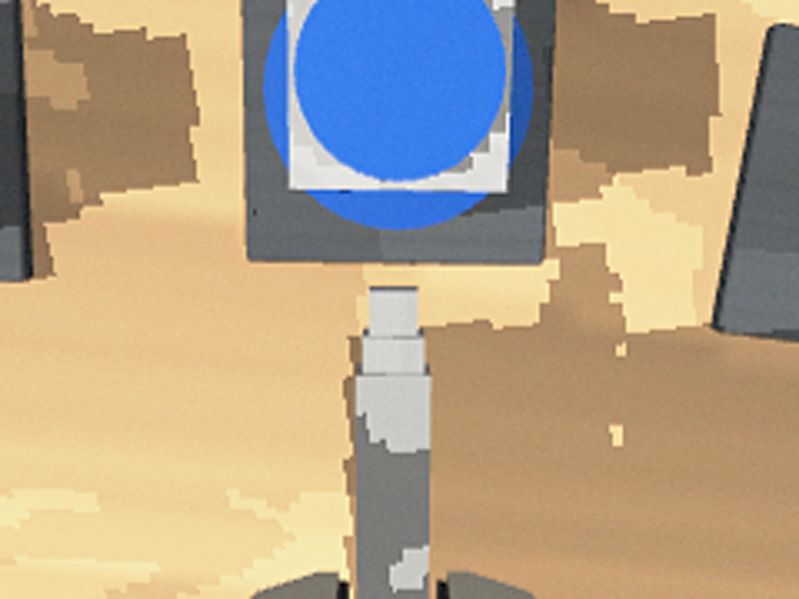

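```bash
cat >> job.py <<'E'
def n(y): return np.array([-np.sin(y),np.cos(y),0])
for c in HOLE: HOLE[c]=HOLE[c]-0.7*n(HY[c])
def push(c,frm,over=1.0):
    y=HY[c]; P=tcp(HOLE[c],y)
    robot.move_straight(P-frm*u(y),feed=60)
    for b in [x for x in (35,22,10,3,0,-over) if x<frm]:
        robot.move_straight(P-b*u(y),feed=30); f=robot.get_wrist_force(); e=robot.get_ee_pos()-P
        print(b,"F",f.round(1),"along",(e@u(y)).round(2),"lat",(e@n(y)).round(2),"z",e[2].round(2),"open",round(robot.get_opening()*93,2))
        if np.linalg.norm(f)>25: print("stop"); break
E
python3 - <<'E'
from job import *
push("blue",50); i,_=shot("in1"); crop("in1",210,90,240,180,3.33)
E
```

```text
35 F [-0.1 -0.5 -0.9] along -35.14 lat 0.0 z -0.09 open 13.83
22 F [ 0.  -0.2 -1.4] along -22.05 lat 0.04 z -0.11 open 13.73
10 F [-0.1 -0.8 -2.4] along -10.0 lat 0.04 z -0.09 open 13.71
3 F [-0.3  0.8  1.6] along -2.98 lat -0.13 z 0.29 open 13.6
0 F [-4.5  0.5  5.7] along -1.63 lat -0.23 z 0.28 open 13.77
-1.0 F [-6.1  0.2  6. ] along -1.58 lat -0.23 z 0.31 open 13.75
```

View pics/in1_c.png

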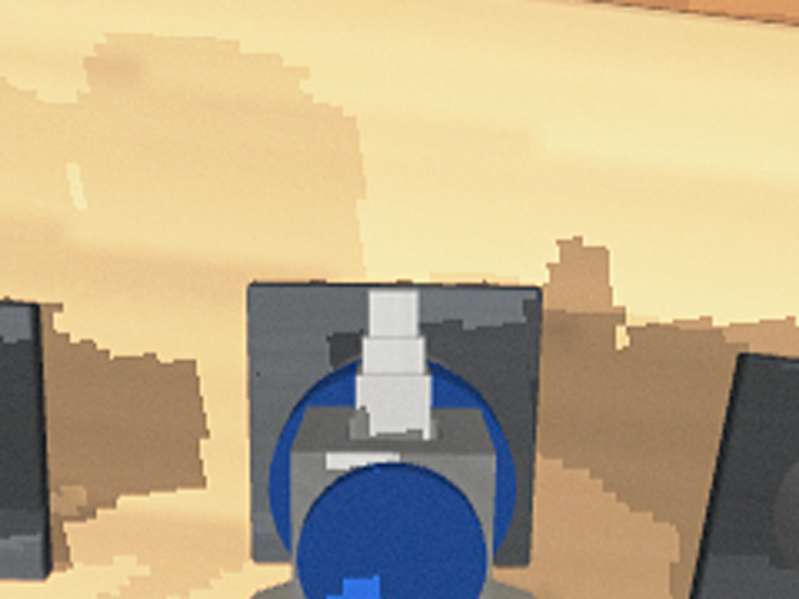

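```bash
cat >> job.py <<'E'
def regrip(c,gx=-13,over=7):
    y=HY[c]; P=HOLE[c]+gx*u(y); 
    robot.move_gripper(0.3); robot.move_straight(P-1*u(y),feed=60); robot.move_gripper(0)
    for o in (0,2,4,over):
        robot.move_straight(P+o*u(y),feed=20); f=robot.get_wrist_force(); e=robot.get_ee_pos()-P
        print(o,"F",f.round(1),"along",(e@u(y)).round(2),"lat",(e@n(y)).round(2),"z",e[2].round(2),"open",round(robot.get_opening()*93,2))
E
python3 - <<'E'
from job import *
regrip("blue"); i,_=shot("in2"); crop("in2",210,90,240,180,3.33)
y=HY["blue"]; H=HOLE["blue"]; print(proj(i,[H+47*u(y)+[0,0,3.2],H+26*u(y)+[0,0,5],H+26*u(y)+13*n(y)+[0,0,10]]))
E
```

```text
0 F [-1.2  0.4 -0.6] along -0.26 lat -0.16 z -0.1 open 13.58
2 F [-3.3  0.5  2.6] along 1.25 lat -0.06 z 0.0 open 13.62
4 F [-6.6  1.1  5.7] along 1.28 lat -0.05 z -0.04 open 14.06
7 F [-12.    2.5  10.6] along 1.34 lat -0.05 z -0.02 open 13.41
[[330.27163359 167.99022661]
 [330.2784792  216.42230253]
 [299.97433141 219.10003072]]
```

View pics/in2_c.png

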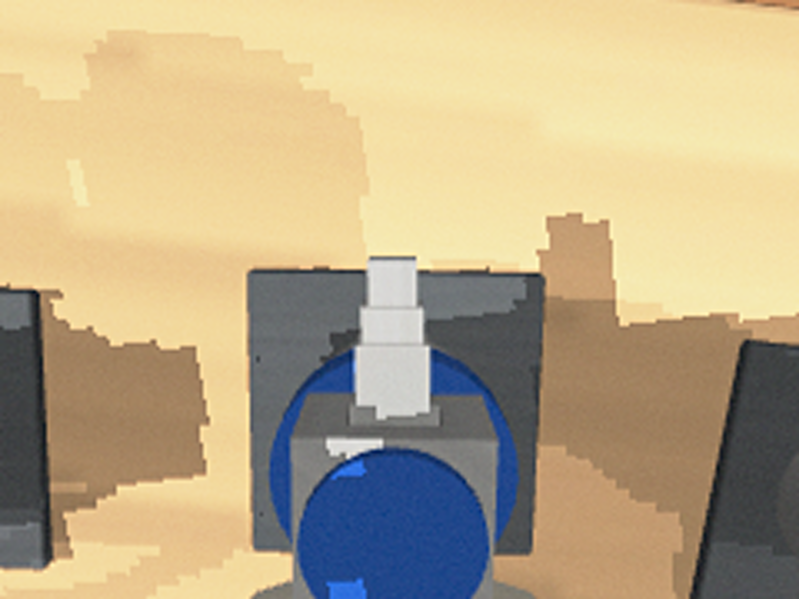

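```bash
cat >> job.py <<'E'
def ring(c,dx=1.0):
    y=HY[c]; H=HOLE[c]+dx*u(y)
    def L(x,ztip,feed=80):  # fingertip centre at local x, height ztip over the axis
        robot.move_straight(H+x*u(y)+[0,0,ztip+14],feed=feed)
        f=robot.get_wrist_force(); print(x,round(ztip,1),"F",f.round(1),"dz",round(robot.get_ee_pos()[2]-78-ztip-14,2)) if feed<60 else 0
    robot.move_gripper(0.36); L(-14,100,150); robot.move_gripper(0); L(-108,100,200); L(-108,42,150)
    L(-75,44); L(-45,58); L(-16,66)
    L(-20,95,150); L(0,95,150)
    for a in np.linspace(.45,np.pi/2,6): L(-30+68*np.sin(a)+1.5,8+68*np.cos(a)+3,50)
    L(39.5,8,30); L(39.5,4,30)
    L(39.5,60,150); print("t",robot.get_time())
E
python3 - <<'E'
from job import *
ring("blue"); robot.move_straight(robot.get_ee_pos()+[-150,0,60],feed=200); i,_=shot("r1"); shot("r1s","side"); crop("r1s",250,160,200,130,4)
y=HY["blue"];print(proj(i,[HOLE["blue"]]))
E
```

```text
1.0776563195636548 72.2 F [-0.5  0.8  0.5] dz -0.14
13.94836954324748 64.1 F [-0.5 -0.2 -0.9] dz -0.36
24.695079758775677 53.4 F [ 0.5  0.2 -0.3] dz -0.55
32.78005029755128 40.5 F [ 1.  -0.4  0.5] dz -0.57
37.798730833378286 26.1 F [ 0.9 -0.2  0.2] dz -0.57
39.5 11.0 F [ 0.6 -0.3  0.2] dz -0.41
39.5 8 F [-1.3  0.7  5.5] dz 1.21
39.5 4 F [-5.   2.  16.6] dz 3.76
t 27.175
[[303.82937501  91.50846495]]
```

View pics/r1.png

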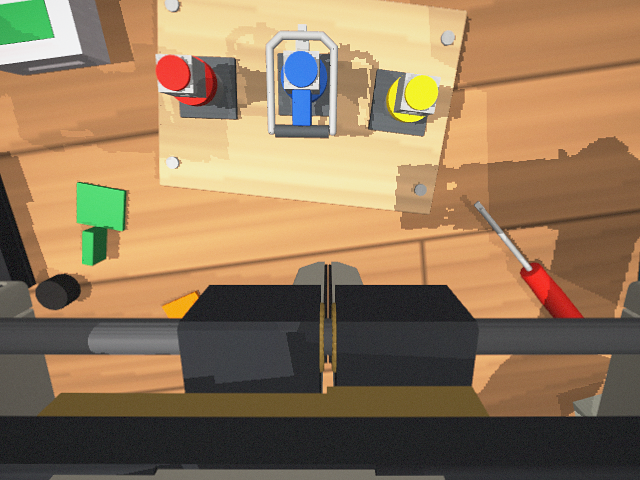

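Run:
```python
from job import *
print("bin",at(robot.camera_info("scene"),[[150,185],[88,258]],0).round(0).tolist())
robot.move_straight(robot.get_ee_pos()+[0,0,60],feed=200)
pick("yellow"); e=pre("yellow"); i,_=shot("pre2"); crop("pre2",210,90,240,180,3.33)
```

```text
bin [[365.0, -549.0, -0.0], [677.0, -598.0, 0.0]]
open mm 14.076613903275723 force 29.997354447841644
open mm 13.964417748999244 F [-0.15457711  0.21162738 -0.24092778] t 35.5833
err [ 0.26694359 -0.11784854  0.50237556] open 14.211907331900926 t 38.7917
```

View pics/pre2_c.png

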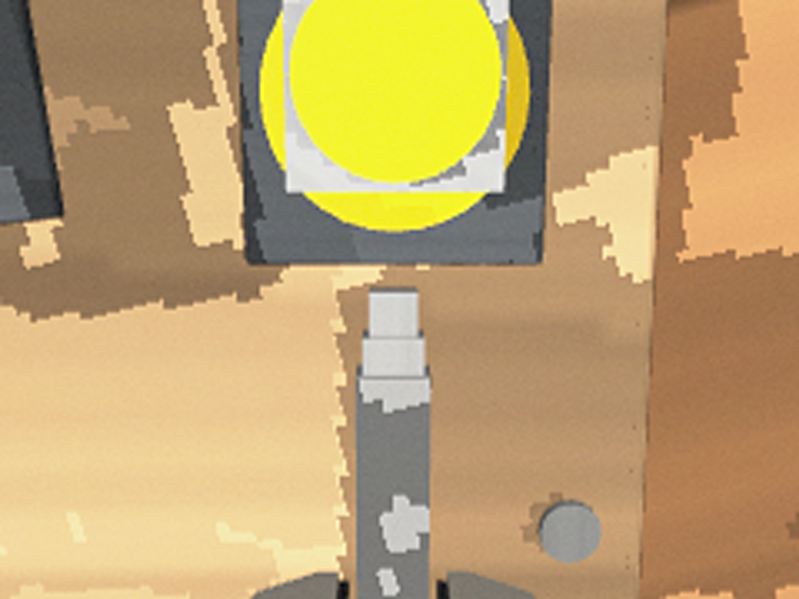

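Run:
```python
from job import *
push("yellow",50); regrip("yellow"); i,_=shot("in3"); crop("in3",210,90,240,180,3.33)
```

```text
35 F [-0.6 -0.1 -0.7] along -35.13 lat 0.01 z -0.1 open 13.84
22 F [-0.2  0.7 -1. ] along -22.06 lat -0.0 z -0.09 open 13.49
10 F [ 0.5  0.1 -1.3] along -10.01 lat 0.03 z -0.1 open 13.52
3 F [-2.6  1.6  2.1] along -3.12 lat -0.13 z 0.29 open 14.03
0 F [-4.6  1.5  5.1] along -1.57 lat -0.28 z 0.31 open 14.11
-1.0 F [-5.9  2.6  7.3] along -1.57 lat -0.3 z 0.3 open 13.92
0 F [-0.5  0.2 -0.9] along -0.35 lat -0.17 z -0.13 open 13.65
2 F [-3.4  0.3  3.1] along 1.25 lat -0.11 z 0.1 open 13.94
4 F [-6.9  1.7  5.1] along 1.47 lat -0.12 z 0.11 open 13.73
7 F [-10.8   4.   10.6] along 1.5 lat -0.13 z 0.08 open 13.74
```

View pics/in3_c.png

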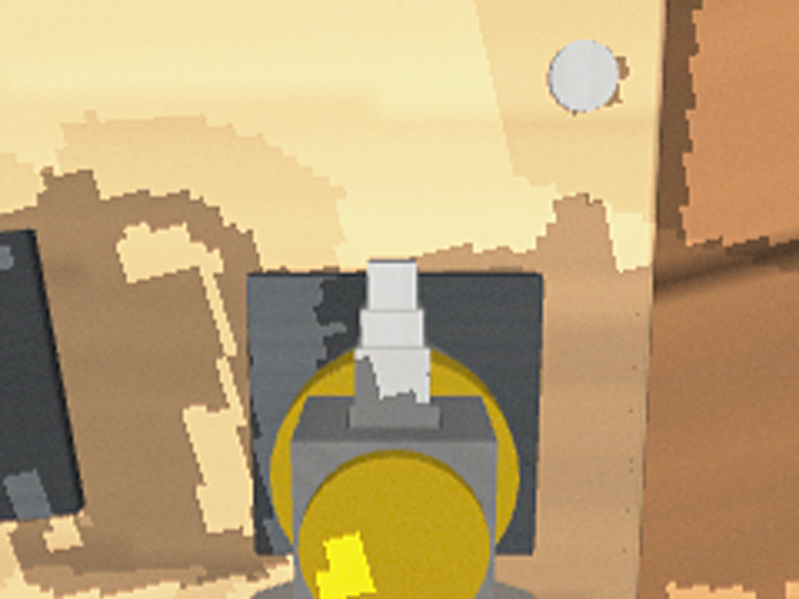

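```bash
cat > fit.py <<'E'
from h import *
from scipy.optimize import minimize
def box(x0,x1,w,z0,z1): return np.array([[x,y,z] for x in(x0,x1) for y in(-w/2,w/2) for z in(z0,z1)],float)
TALLY=[box(0,45,50,0,5),box(-38,0,12,0,24)]
def draw(i,parts,q,flip=1,s=4):
    x,y,a=q; R=Ro.from_euler('z',a).as_matrix(); m=np.zeros((480*s//4*1,640*s//4),np.uint8)
    for b in parts:
        p=proj(i,b@R.T+[x,y,0]); cv2.fillConvexPoly(m,cv2.convexHull(np.round(p*16).astype(np.int32)),255,shift=4,lineType=cv2.LINE_AA)
    return m/255.
def fit(i,mask,parts,q0s):
    mk=cv2.GaussianBlur(mask.astype(float),(0,0),1)
    f=lambda q:((cv2.GaussianBlur(draw(i,parts,q),(0,0),1)-mk)**2).sum()/mk.sum()
    best=min((minimize(f,q0,method='Nelder-Mead',options=dict(initial_simplex=np.array(q0)+np.array([[0,0,0],[8,0,0],[0,8,0],[0,0,.2]]),xatol=.01,fatol=1e-5,maxiter=400)) for q0 in q0s),key=lambda r:r.fun)
    return best.x,best.fun
def green(im):
    h=cv2.cvtColor(im,cv2.COLOR_BGR2HSV); return cv2.inRange(h,(45,110,40),(80,255,255))
def blobs(m,amin=150):
    k,l,s,c=cv2.connectedComponentsWithStats(m); return [(s[j,4],c[j],l==j) for j in range(1,k) if s[j,4]>amin]
def tally(i,im):
    out=[]
    for A,c,m in blobs(green(im)):
        p=at(i,[c],6)[0]
        x,f=fit(i,m,TALLY,[[p[0],p[1],a] for a in np.arange(-3,3.1,.75)]); out.append((x,f,A,c))
    return sorted(out,key=lambda t:t[1])
def holder(i,im,q0):
    # bright low-saturation top plus green patch; only the top face is modelled
    h=cv2.cvtColor(im,cv2.COLOR_BGR2HSV); w=cv2.inRange(h,(0,0,205),(180,40,255))|green(im)
    c=proj(i,[[q0[0]+30,q0[1],40]])[0]; bl=blobs(cv2.morphologyEx(w,cv2.MORPH_CLOSE,np.ones((5,5))),800)
    A,cc,m=min(bl,key=lambda b:np.linalg.norm(b[1]-c))
    x,f=fit(i,m,[box(0,60,90,40,40)],[q0]); return x,f,A,cc
E
python3 - <<'E'
from job import *; from fit import *
ring("yellow")
robot.move_to([450,10,160],ori(-np.pi/2)); i,im=shot("tal")
for t in tally(i,im): print("green",t)
robot.move_to([595,8,150],ori(-np.pi/2)); i,im=shot("hol")
print("holder",holder(i,im,[641,8,0.0]))
h=cv2.cvtColor(im,cv2.COLOR_BGR2HSV)
for u_,v_ in proj(i,[[650,40,40],[695,-30,40],[641,8,30],[641,8,17],[641,8,5],[630,30,0]]).astype(int): print(u_,v_,h[v_,u_] if 0<=v_<480 else None)
i=robot.camera_info("wrist"); print(robot.get_time())
E
```

```text
1.0776563195636548 72.2 F [0.4 0.2 0.3] dz -0.18
13.94836954324748 64.1 F [ 0.5 -1.1  0.4] dz -0.37
24.695079758775677 53.4 F [0.1 0.4 0.5] dz -0.52
32.78005029755128 40.5 F [-0.3 -0.2 -0.7] dz -0.57
37.798730833378286 26.1 F [-0.3 -0.6  0.4] dz -0.59
39.5 11.0 F [-0.5  0.3 -0.6] dz -0.44
39.5 8 F [-1.7  0.9  5.1] dz 1.25
39.5 4 F [-3.8  2.  15.7] dz 3.83
t 53.6417
green (array([ 4.80762658e+02,  2.14433321e+01, -3.34430800e-01]), np.float64(0.016761691041404226), np.int32(3472), array([319.86002304, 171.15322581]))
holder (array([ 6.39869955e+02,  8.47906183e+00, -2.35195973e-02]), np.float64(0.005346024294735354), np.int32(10237), array([327.67295106, 131.31034483]))
285 160 [170   3 244]
379 96 [ 90   1 245]
327 171 [120   1 246]
327 169 [  0   0 245]
327 168 [  0   0 245]
302 180 [ 14 137 218]
55.7167
```

```bash
cat > tal.py <<'E'
from job import *; from fit import *
S=np.array([639.9,7.7]); SY=-0.02; TX=-20
def grab(q):
    x,y,a=q; P=np.array([x,y,17.])+TX*u(a)
    robot.move_gripper(0.33); robot.move_to(P+[0,0,90],ori(-np.pi/2+a)); robot.move_straight(P,feed=100)
    robot.move_gripper(0); print("open",robot.get_opening()*93,robot.get_grasp_force(),robot.get_ee_pos()-P)
    robot.move_straight(P+[0,0,60],feed=80); print("open",robot.get_opening()*93)
def T(b,z=14): return np.r_[S,17+z]+(TX-b)*u(SY)
E
python3 - <<'E'
from tal import *
robot.move_to([450,10,160],ori(-np.pi/2)); i,im=shot("tal2"); q=tally(i,im)[0]; print(q)
grab(q[0])
robot.move_to(T(65,60),ori(-np.pi/2+SY)); robot.move_straight(T(65),feed=100); robot.dwell(.3)
e=robot.get_ee_pos(); print("err",e-T(65),"open",robot.get_opening()*93)
i,im=shot("tal3")
# blade as seen in hand
m=green(im); print([(b[0],b[1]) for b in blobs(m)])
for A,c,mm in blobs(m):
    ys,xs=np.where(mm); print(A,c,"u",xs.min(),xs.max(),"v",ys.min(),ys.max())
o=e-TX*u(SY)-[0,0,17]; print("pred blade",proj(i,[o+x*u(SY)+y*n(SY)+[0,0,5] for x in(0,45) for y in(-25,25)]).round(1).tolist(),"holder front top",proj(i,[np.r_[S,40]+y*n(SY) for y in(-45,45)]).round(1).tolist())
print(holder(i,im,[639.9,8,-.02])[:2],robot.get_time())
E
```

```text
(array([ 4.80749723e+02,  2.14503816e+01, -3.33963204e-01]), np.float64(0.016504115538310337), np.int32(3465), array([321.78672439, 169.81760462]))
open 11.852511134689536 29.962493777275085 [ 0.18565235 -0.02213848  0.33255645]
open 11.684136037503373
err [0.32555424 0.03617147 0.53895189] open 11.847676129948606
[(np.int32(8266), array([328.81732398,  30.80050811])), (np.int32(11132), array([327.77191879, 211.00754581]))]
8266 [328.81732398  30.80050811] u 262 395 v 0 62
11132 [327.77191879 211.00754581] u 276 380 v 152 318
pred blade [[379.4, 243.4], [280.5, 243.4], [383.1, 152.1], [277.2, 152.1]] holder front top [[443.3, 103.2], [218.1, 103.3]]
(array([ 6.40176310e+02,  8.54370851e+00, -2.08219955e-02]), np.float64(0.0011486005292825024)) 61.2667
```

Run:
```python
from tal import *
for b in (46,42,36,28,18,8,3,1,-1,-3,-5):
    robot.move_straight(T(b),feed=40 if b>3 else 20); f=robot.get_wrist_force(); e=robot.get_ee_pos()-T(0)
    print(b,"F",f.round(1),"along",(e@u(SY)).round(2),"lat",(e@n(SY)).round(2),"z",e[2].round(2),"open",round(robot.get_opening()*93,2))
    if f@u(SY)<-8: break
i,im=shot("ins")
for A,c,mm in blobs(green(im)):
    ys,xs=np.where(mm); print(A,c,"u",xs.min(),xs.max(),"v",ys.min(),ys.max())
```

```text
46 F [-0.2 -0.3 -1.2] along -46.15 lat -0.02 z -0.15 open 11.6
42 F [ 0.1 -1.  -1. ] along -41.78 lat 0.0 z 0.03 open 11.79
36 F [-0.6 -0.5 -0.7] along -35.65 lat -0.01 z 0.0 open 11.9
28 F [ 0.2 -0.2 -1.3] along -27.68 lat -0.02 z -0.02 open 12.01
18 F [ 0.3  0.8 -0.7] along -17.81 lat -0.01 z -0.06 open 11.89
8 F [ 0.2 -0.2  0.1] along -7.77 lat -0.0 z -0.03 open 11.83
3 F [-0.8  1.1 -1. ] along -2.95 lat -0.02 z -0.01 open 12.0
1 F [ 0.1 -0.6 -1.4] along -0.88 lat 0.0 z 0.01 open 11.69
-1 F [-3.3  0.   0.9] along -0.19 lat 0.03 z -0.22 open 11.49
-3 F [-5.4 -0.8  3.4] along -0.16 lat 0.02 z -0.46 open 12.0
-5 F [-9.8  1.   5.2] along -0.1 lat 0.03 z -0.59 open 11.65
8473 [328.66245722 189.66410952] u 268 390 v 155 225
1511 [327.48643283 287.77167439] u 315 340 v 259 318
```

Run:
```python
from tal import *
robot.move_straight(T(-1.5,13),feed=20); robot.move_gripper(0.35); robot.dwell(.3)
robot.move_straight(T(0,110),feed=120)
robot.move_to([560,8,200],ori(-np.pi/2)); i,im=shot("fin")
# handle: compare the observed dark handle with the home model and with 3 mm short
q=[*S,SY]; h=holder(i,im,[639.9,8,-.02])[0]; print("holder",h)
m=max([b for b in blobs(green(im)) if b[1][1]>proj(i,[[h[0],h[1],40]])[0,1]],key=lambda b:b[0])
ys,xs=np.where(m[2]); print(m[0],"v",ys.min(),ys.max(),"u",xs.min(),xs.max())
x,f=fit(i,m[2],[box(-38,0,12,12,36)],[[h[0],h[1],h[2]]]); print("tally in slot",x,f)
print(proj(i,[np.r_[h[:2],36]+x_*u(h[2]) for x_ in(0,-38)]))
# rings: project locked ring outline on a view of the skid
robot.move_to([470,-230,220],ori(-np.pi/2)); i,im=shot("fin2"); g=cv2.cvtColor(im,cv2.COLOR_BGR2HSV)
for c in HOLE:
    y=HY[c]; H=HOLE[c]+1.3*u(y)+.7*n(y)
    for x_ in (38,33,28):
        pr=proj(i,[H+x_*u(y)+s*n(y)+[0,0,8] for s in(-9,9)]).round().astype(int); print(c,x_,[g[v-1:v+2,uu-1:uu+2].mean((0,1)).round().tolist() for uu,v in pr])
    t=proj(i,[H+47*u(y)]) ; print(c,"tip px",t)
print(robot.get_wrist_force(),robot.get_time())
```

```text
holder [ 6.39694034e+02  8.19491043e+00 -1.87447523e-02]
538 v 131 172 u 321 334
tally in slot [ 6.39796685e+02  8.38877250e+00 -4.27568487e-02] 0.053043653767391404
[[328.84523564 129.979852  ]
 [328.04208351 172.82656148]]
blue 38 [[26.0, 4.0, 217.0], [40.0, 2.0, 222.0]]
blue 33 [[44.0, 63.0, 194.0], [21.0, 85.0, 234.0]]
blue 28 [[23.0, 77.0, 244.0], [23.0, 78.0, 244.0]]
blue tip px [[333.12603993  31.65107134]]
yellow 38 [[36.0, 3.0, 217.0], [30.0, 3.0, 219.0]]
yellow 33 [[28.0, 89.0, 184.0], [43.0, 51.0, 185.0]]
yellow 28 [[15.0, 106.0, 196.0], [30.0, 70.0, 222.0]]
yellow tip px [[445.0650519   71.77618454]]
[ 0.40128543  0.27201059 -0.06747081] 68.775
```

```bash
python3 -c "
from station import robot
print(robot.job_done())"
```

```text
the job is handed in; nothing more can be done
None
```

I handed the job in after about 69 s of robot time: the blue and yellow linchpins are fully home with their rings down at the stop, the red pin was absent, and the tally is in the holder with its handle against the face. I went over your picture limit: I viewed 16 pictures instead of 14. After that I checked by image code and force readings only.

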